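Bed a torch in the V-blocks of an engraving jig and clamp it

ROBOT

A 6-joint arm with a two-finger parallel gripper is mounted at the origin on the work surface. World frame = base frame: x ahead of the robot, y to its left, z up, the work surface at z = 0. Lengths are in m, angles in rad, forces in N, time in s.
With the tool pointing down it reaches from about 0.375 to 0.975 m from the base axis. Payload 3.8 kg.
Tool frame: the origin (TCP) lies midway between the tips of the shut fingers; the grasp point (between the pads) lies 19 mm behind it; x points along the fingers, y is the direction in which the jaws open and shut, and the axes are right-handed (so a half turn about x gives the same grasp; the last joint's range is limited). The gripper opens to 88 mm and grips with 3 to 60 N. Pads are 18 mm wide; open, the fingers measure 123 mm over their backs; the gripper's body (75 mm by 187 mm) begins 45 mm behind the grasp point.
Start: joints at [-1.323, 0.264, 1.604, -0, 1.274, -0.037], TCP at [0.19, -0.648, 0.239] pointing down, gripper open.
Joint ranges: [-2.63, 2.63], [-0.94, 2.18], [0.31, 2.57], [-1.31, 4.45], [0, 2.66], [-2.55, 2.55]. Speed limits (rad/s): [2.57, 2.57, 3.14, 3.14, 3.14, 3.14].

INTERFACE

Orientations are given as a rotation vector (axis times angle).
In Python, from cell import manip, inverse_kinematics, cams, order gives the robot as it stands. Calls block until the motion is done:
- manip.move_pose(position, orientation): joint-space move of the TCP to a pose.
- manip.move_linear(position, rate=0.15, rot=None): straight line of the TCP; rot=None keeps the orientation; rate is the mean speed in m/s.
- manip.set_joints(angles): joint-space move.
- manip.set_gripper(opening, force=None): finger opening in m; force is the grip in N (None keeps the last); returns when the fingers have stopped.
- manip.dwell(seconds).
- inverse_kinematics(position, orientation): joint angles nearest the present ones, or None.
- manip.state(): the state.
- cams.capture(name): name is "scene" or "side" or "wrist"; returns a dict with "image" (480x640x3 uint8, blue, green, red), "z_map" (480x640 float32, m along the optical axis (not along the pixel's ray), 0 where there is no reading), "intrinsics" (3x3 intrinsics, pixels), "position" and "orientation" of the camera in the world; the wrist camera has in their place "T_tool_cam" (4x4, takes a point from camera to tool coordinates, whose origin is the TCP and whose axes are the tool frame's). Camera axes: x right, y down, z forward; pixel columns grow to the right and rows downward; lengths in m; the calibration is good to about 2 mm. A picture is of the moment at which its call begins: read the wrist's pose just before it.
A pose or a line that the arm cannot do raises manip.IKError and nothing moves.
- order.close_job(): hands the job in, once; it reports no verdict.
The state is a dict: "clock": time; "joint_pos": joint angles; "joint_velocities": joint speeds; "tau": joint torques, N m; "tool_pos": TCP position; "tcp_rot": TCP orientation; "contact_force": force on the tool from outside, world axes, zero at the start; "moment": the same for the moment, N m; "gripper_width": finger opening in m.
Only numpy, scipy, OpenCV 4.12 (cv2) and the standard library are available. Lean on these libraries where they do the work, as an engineer would, in place of code of your own. Each camera call takes 0.05 s, during which the arm holds its last target. There are 200 camera calls.

TASK

Set the big black torch up for engraving: with its tail cap towards the jig's end stop, lower it gently, still in hand, into the two white V-blocks a little short of the stop until you feel it bed down in both, and then slide it along the Vs until its tail face rests against the stop. Let go of it and bring the red-knobbed arm down until its sprung rubber foot holds the torch firmly, without crushing it, and leave the arm there. Do not drop or bang the torch into the jig or ram the stop, and do not disturb the other things on the desk.

Things in the scene. Friction and masses are not known exactly. Their poses are not given: they have to be found in the camera images.
- torch: big black patrol torch, 210 mm, 0.24 to 0.39 kg, lying level on its flats. Barrel 30 mm in diameter, y -70 to +86 mm; eight-sided head (36 mm across flats) y -106 to -70, tail cap (36 mm) y +86 to +104. Origin on the barrel's axis, 18 mm above the desk at the start; own y axis along the barrel towards the tail. Balances within 10 mm of the origin. It may end up rolled about its axis.
- torch_tail (a point): centre of the torch's flat tail face, 104 mm from the torch's origin along its y axis; this is the face that goes against the jig's end stop.
- jig: jig fixed to the desk: blue base plate 150 x 250 x 12 mm carrying an aluminium bed (72 mm wide in x) with two white 90 degree V-blocks and a steel end stop. Origin on the desk below the V line, z up, y along the V line towards the stop. A bedded barrel has its axis at x = 0, parallel to y; with the tail on the stop the torch's origin is at y = 0. The jig does not give under load.
- under_v (a point): point on the base plate below the V-block farther from the stop (jig x 0, y -56 mm; the other is at y +58). V-blocks: 20 mm thick in y, 60 mm wide in x, mouth 34 mm wide and 4 mm below a bedded barrel's axis; bed top 34 mm below that axis. Fingers have room between them, y -46 to +48 mm. The bed's height setting is NOT reported: the bedded axis is 69 to 83 mm above the desk; feel for it.
- under_stop (a point): point on the base plate below the flat face of the steel end stop (jig x 0, y +104 mm); the stop is 40 mm wide and rises 8 mm above the bedded barrel's axis. Pressing or knocking the torch on V-blocks or stop with more than 40 N (summed over its contacts) damages it: feel at 10 mm/s or slower and stop at 4 to 6 N. Drag along the Vs is about as large as the downward load on them.
- clamp (a joint): hold-down arm's hinge, rad: 0 level, positive raised, range -0.3 to 1.8, starts near upright. Stiff friction hinge: stays where left; some 5 N at the knob, across the arm, moves it (0 to 3 N left when pausing). On a bedded torch the foot touches at q -0.06 to +0.16; knob force then climbs 0.43 N per N on the torch. Stop at 9 to 10 N (10 to 13 N on it); under 7 N is loose, over 12 N too much.
- clamp_pivot (a point): hinge axis of the arm, parallel to the jig's y axis, at jig x +65, y +58, z 122 mm, on top of a dark steel post 24 x 29 mm and 137 mm high. The arm points from here to jig -x when level; at angle q the knob's centre is at jig x = 65 - 150 cos q, y = 58, z = 122 + 150 sin q mm.
- clamp_knob (a point): centre of the red round knob, a roller 28 mm in diameter and 28 mm long (axis along the jig's y), at the end of the steel arm (14 x 10 mm), 150 mm from the hinge; its top is 286 mm above the desk with the arm upright. Pinch its flat ends lightly from above, fingers either side of the arm, to swing it (a hard pinch adds drag); the last part can be pressed down from above on its top.
- clamp_foot: black rubber foot, 18 mm in diameter, on a sprung spindle (2.5 N per mm, 10 mm of travel) through the arm 65 mm from the hinge; it comes down on the barrel above the V-block nearer the stop. Origin: centre of the rubber's underside. 4 to 20 N on the torch is firm; over 22 N crushes it.
- tape_roll: bystander: roll of brown packing tape lying flat, 100 mm across, 48 mm high; origin at the centre of its underside. Leave it alone.
- carton: bystander: cardboard retail carton 55 x 150 x 50 mm; origin at the centre of its underside. Leave it alone.
- mini_torch: bystander: small black torch standing on its head, 34 mm across, 92 mm high; origin at the centre of its underside. Leave it alone.
- alarm: bystander: copper-coloured key-ring alarm lying flat, 38 x 55 x 16 mm; origin at the centre of its underside. Leave it alone.
There are look-alikes about, which are no part of the job. Of the things like the torch, leave any that is blue or orange; of the rest the larger one is meant.

How it is judged:
On the way, in this order (a step that is already met when the one before it is completed fails the run):
1. the torch, still in hand, is bedded in both V-blocks, tail towards the stop and 4 to 40 mm short of it, not yet clamped (contact force between torch and jig above 0.8 N and x of torch in the frame of jig between -0.002 and 0.002 m and y of torch in the frame of jig between -0.04 and -0.004 m and angle between the y axis of torch and the y axis of jig, either way round below 0.03 rad and contact force between torch and clamp_foot below 0.5 N and y of torch_tail in the frame of jig above 0.05 m and contact force between torch and the fingers above 1 N), for 0.2 s.
2. still bedded and not yet clamped, the torch has been slid home: its tail face is on the stop (within 1.5 mm) (contact force between torch and jig above 0.8 N and x of torch in the frame of jig between -0.002 and 0.002 m and y of torch in the frame of jig between -0.0015 and 0.0015 m and angle between the y axis of torch and the y axis of jig, either way round below 0.03 rad and contact force between torch and clamp_foot below 0.5 N and y of torch_tail in the frame of jig above 0.05 m), for 0.2 s.
At the end, for the whole second after the job is handed in: The torch lies bedded in both V-blocks (axis within 1.5 mm of the V line and 0.02 rad of its direction), its tail face on the end stop within 1.5 mm, held by the arm's rubber foot with 4 to 20 N, released and at rest (x of torch in the frame of jig between -0.0015 and 0.0015 m and y of torch in the frame of jig between -0.0015 and 0.0015 m and angle between the y axis of torch and the y axis of jig, either way round below 0.02 rad and z of torch in the frame of jig below 0.085 m and contact force between torch and clamp_foot between 4 and 20 N and linear speed of torch below 0.01 m/s and y of torch_tail in the frame of jig above 0.05 m); the robot touches nothing.
It fails at once if the torch is banged, pressed or rammed into the V-blocks or the stop with more than 40 N before it is clamped (contact force between torch and jig above 40 N and contact force between torch and clamp_foot below 0.5 N).
It fails at once if the torch is dropped into the jig: over the V-blocks and out of the fingers it falls faster than 0.15 m/s (contact force between torch and the fingers below 1 N and linear speed of torch above 0.15 m/s and z of torch in the frame of jig below 0.15 m and x of torch in the frame of jig between -0.05 and 0.05 m and y of torch in the frame of jig between -0.08 and 0.08 m).
It fails at once if the foot crushes the torch with more than 22 N (contact force between torch and clamp_foot above 22 N).
It fails at once if a bystander is moved by more than 15 mm (distance of any of tape_roll, carton, mini_torch, alarm from where it was at the start of the episode above 0.015 m).
It also fails if it takes over 72 s, if anything falls off the work surface, if the arm or the gripper's body presses on something with over 40 N, if the wrist force passes 120 N, or if a joint passes its speed limit or range.

## Working session

There is one attempt and no reset: what is moved stays moved. The work goes in short steps, each a Python script; the robot and the scene stay as the last script left them, time stands still between calls to the robot, and variables do not carry over. Pictures are saved under pics/ and viewed, about 8 in all and at most 12, crops included, and the job is handed in when it is done.

```bash
ls; mkdir -p pics; python3 - <<'E'
from cell import manip,cams
import cv2,numpy as np
for n in("scene","side"):
    c=cams.capture(n); cv2.imwrite(f"pics/{n}0.png",c["image"]); np.savez(f"{n}0.npz",**c)
    print(n,c["intrinsics"].tolist(),c["position"],c["orientation"],c["z_map"].min(),c["z_map"].max())
print(manip.state())
E
```

```text
pics
scene [[565.3042949505639, 0.0, 320.6594448931194], [0.0, 565.3042949505639, 246.90110347184373], [0.0, 0.0, 1.0]] [0.7934829  0.56344623 1.03643288] [-0.75830724 -2.76324247  0.88463806] 0.0 3.1569636
side [[438.89221445064027, 0.0, 317.7545443596153], [0.0, 438.89221445064027, 237.8324764052408], [0.0, 0.0, 1.0]] [0.38951227 0.70542453 0.49884341] [-0.14695738  2.6173453  -1.58131882] 0.0 2.6667826
{'clock': 0.1, 'joint_pos': array([-1.32291027e+00,  2.64674109e-01,  1.60523149e+00, -2.16619296e-05,
        1.27369438e+00, -3.69080607e-02]), 'joint_velocities': array([-0.00020591, -0.00098373, -0.00237326, -0.00050925,  0.00022239,
        0.0006446 ]), 'tau': array([-3.09966463e-04, -5.03622866e+01, -3.58072579e+01,  7.30668101e-02,
        2.33492424e-02, -5.90849822e-05]), 'tool_pos': array([ 0.18947723, -0.64719469,  0.23751821]), 'tcp_rot': array([ 2.06928547,  0.29879393, -2.06977041]), 'contact_force': array([-0.07437574,  0.79186789, -0.06509512]), 'moment': array([-0.07361269, -0.00342095, -0.03843206]), 'gripper_width': 0.08768027079839098}
```

View pics/scene0.png

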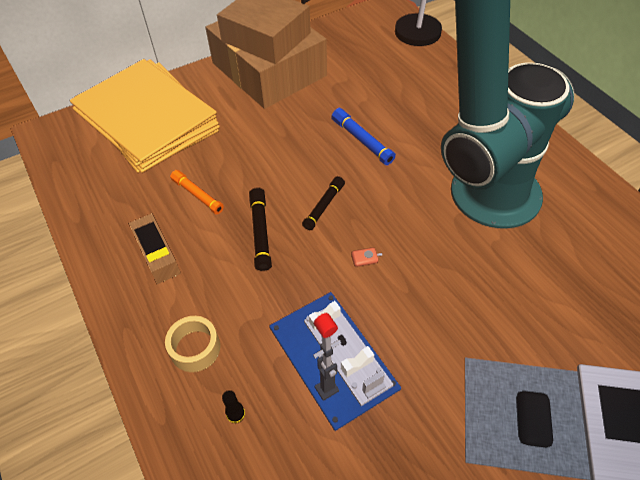

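View pics/side0.png

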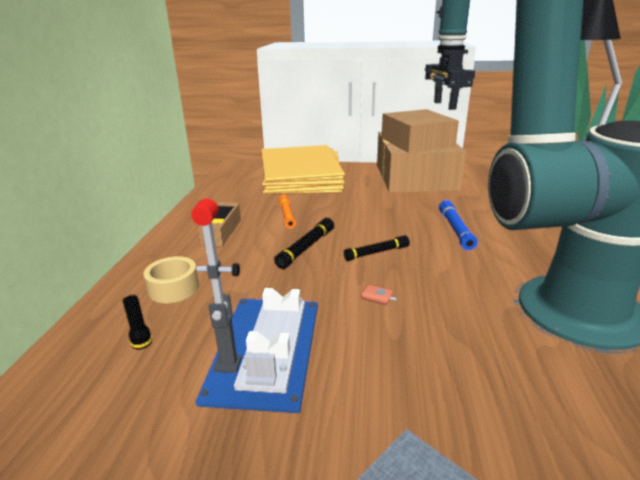

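The scene view shows the big black torch at (260,228), running from (258,190) to (263,268). The smaller black look-alike is at (323,203). The blue jig plate is at (335,360), with its stop at the lower right (372,382) and the red knob raised at (325,324). Next I'll measure the torch and the jig.

```bash
cat > h.py <<'E'
import numpy as np,cv2
from scipy.spatial.transform import Rotation as R
def ray(c,uv):
    K=c["intrinsics"];uv=np.atleast_2d(uv).astype(float)
    d=np.c_[(uv-[K[0,2],K[1,2]])/K[0,0],np.ones(len(uv))]
    return d@R.from_rotvec(c["orientation"]).as_matrix().T
def plane(c,uv,z):
    d=ray(c,uv);p=c["position"];return p+d*((z-p[2])/d[:,2])[:,None]
def pts(c):
    v,u=np.mgrid[:480,:640];d=ray(c,np.c_[u.ravel(),v.ravel()])
    return (c["position"]+d*c["z_map"].ravel()[:,None]).reshape(480,640,3)
E
cat > m.py <<'E'
from h import *
S=dict(np.load("scene0.npz"));D=dict(np.load("side0.npz"))
for n,c,tb,jb in(("scene",S,(180,240,280,275),(260,280,410,435)),("side",D,(270,215,338,270),(190,290,325,415))):
    im=c["image"];hsv=cv2.cvtColor(im,cv2.COLOR_BGR2HSV);P=pts(c)
    def box(m,b):
        o=np.zeros_like(m);o[b[1]:b[3],b[0]:b[2]]=m[b[1]:b[3],b[0]:b[2]];return o
    dark=box((hsv[...,2]<55).astype(np.uint8),tb);dark=cv2.morphologyEx(dark,cv2.MORPH_CLOSE,np.ones((5,5),np.uint8))
    k,l,st,ce=cv2.connectedComponentsWithStats(dark);i=1+st[1:,4].argmax();v,u=np.where(l==i)
    (cx,cy),wh,a=cv2.minAreaRect(np.c_[u,v].astype(np.float32));b=cv2.boxPoints(((cx,cy),wh,a))
    if np.linalg.norm(b[0]-b[1])>np.linalg.norm(b[1]-b[2]): b=np.roll(b,1,0)
    e=np.array([(b[0]+b[1])/2,(b[2]+b[3])/2]);p=plane(c,e,.018);print(n,"torch px",e.round(1).tolist(),"xyz",p.round(4).tolist(),"len",np.linalg.norm(p[0]-p[1]),"z top",np.percentile(P[l==i][:,2],[50,95]))
    # yellow bands
    ym=box(((abs(hsv[...,0].astype(int)-26)<7)&(hsv[...,1]>130)&(hsv[...,2]>110)).astype(np.uint8),tb)
    near=cv2.dilate((l==i).astype(np.uint8),np.ones((5,5)));ym&=near
    k,l2,st,ce=cv2.connectedComponentsWithStats(ym)
    for j in range(1,k):
        if st[j,4]>4:
            q=plane(c,ce[j],.03)[0];print(" band",ce[j].round(1),st[j,4],"along from end0",round(float((q-p[0])@(p[1]-p[0])/np.linalg.norm(p[1]-p[0])),4))
    bl=box(((abs(hsv[...,0].astype(int)-112)<12)&(hsv[...,1]>150)).astype(np.uint8),jb)
    hull=cv2.convexHull(np.argwhere(bl)[:,::-1].astype(np.int32))
    q=cv2.approxPolyN(hull,4,ensure_convex=True).reshape(4,2);w=plane(c,q,.012)
    print(" plate",q.tolist(),w.round(4)[:,:2].tolist(),"sides",np.linalg.norm(w-np.roll(w,-1,0),axis=1).round(3),"centre",w.mean(0).round(4))
    red=((np.minimum(hsv[...,0],180-hsv[...,0].astype(int))<5)&(hsv[...,1]>200)).astype(np.uint8)
    k,l3,st,ce=cv2.connectedComponentsWithStats(red);i=1+st[1:,4].argmax();print(" knob",ce[i],st[i,4],np.median(P[l3==i],0).round(4))
im=cv2.resize(S["image"][180:280,230:290],None,fx=5,fy=5,interpolation=cv2.INTER_CUBIC)
im2=cv2.resize(S["image"][285:435,265:405],None,fx=3.33,fy=3.33,interpolation=cv2.INTER_CUBIC)[:500]
cv2.imwrite("pics/crop.png",np.hstack([im[:499],im2[:499]]))
E
python3 m.py
```

```text
scene torch px [[259.70001220703125, 239.39999389648438], [263.5, 269.79998779296875]] xyz [[0.5512, -0.1541, 0.018], [0.5807, -0.0776, 0.018]] len 0.08198052611715487 z top [0.03016413 0.03746701]
 band [262.1 253.5] 31 along from end0 0.0473
 plate [[335, 430], [269, 326], [331, 292], [401, 388]] [[0.6253, 0.2926], [0.6315, 0.0452], [0.4829, 0.0413], [0.4777, 0.2886]] sides [0.247 0.149 0.247 0.148] centre [0.5543 0.1669 0.012 ]
 knob [325.33711048 324.94334278] 353 [0.6012 0.2239 0.2827]
side torch px [[277.29998779296875, 264.5], [330.5, 220.1999969482422]] xyz [[0.5823, -0.0756, 0.018], [0.4913, -0.3035, 0.018]] len 0.24539857118763747 z top [0.02785338 0.03620024]
 band [322.5 227.1] 21 along from end0 0.1798
 band [289.4 253.2] 35 along from end0 0.0354
 plate [[299, 412], [195, 405], [240, 299], [317, 303]] [[0.4757, 0.2937], [0.6219, 0.2974], [0.6296, 0.0457], [0.4824, 0.0441]] sides [0.146 0.252 0.147 0.25 ] centre [0.5524 0.1702 0.012 ]
 knob [204.1910828  211.43949045] 471 [0.5954 0.2314 0.2775]
```

View pics/crop.png

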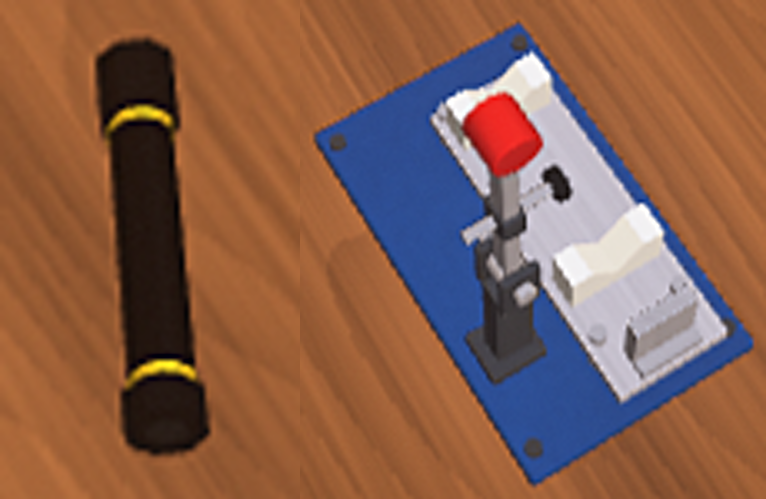

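The crop shows the longer head at the far end (above the upper yellow band) and the short tail cap nearest the jig. The tail already points roughly towards the stop. The bed sits off-centre on the plate, so I'll measure the V line with the wrist camera.

```bash
cat >> h.py <<'E'
def down(phi):
    c,s=np.cos(phi),np.sin(phi)
    return R.from_matrix(np.array([[0,c,s],[0,s,-c],[-1,0,0]])).as_rotvec()
def wcap(name):
    from cell import manip,cams
    s=manip.state();c=dict(cams.capture("wrist"));T=np.eye(4);T[:3,:3]=R.from_rotvec(s["tcp_rot"]).as_matrix();T[:3,3]=s["tool_pos"]
    T=T@c["T_tool_cam"];c["position"]=T[:3,3];c["orientation"]=R.from_matrix(T[:3,:3]).as_rotvec()
    np.savez(name+".npz",**c);cv2.imwrite(f"pics/{name}.png",c["image"]);return c
E
python3 - <<'E'
from h import *
from cell import manip,inverse_kinematics as ik
s=manip.state();print(R.from_rotvec(s["tcp_rot"]).as_matrix().round(3).tolist())
for p in([.54,-.19,.27],[.54,.16,.42]):
    for f in(-.37,0,.02,np.pi-.37,np.pi): 
        q=ik(p,down(f));print(p,round(f,2),None if q is None else np.round(q,2))
q=ik([.54,-.19,.3],down(-.37))
if q is None or abs(q[5])>2.3: q=ik([.54,-.19,.3],down(np.pi-.37))
manip.set_joints(q)
c=wcap("w_torch");print(c["T_tool_cam"].round(3).tolist(),c["intrinsics"][0],c["position"],manip.state()["tool_pos"],manip.state()["clock"])
E
```

```text
[[-0.001, 0.281, -0.96], [0.002, -0.96, -0.281], [-1.0, -0.002, -0.0]]
[0.54, -0.19, 0.27] -0.37 [-0.38  0.05  1.79  0.    1.3  -0.01]
[0.54, -0.19, 0.27] 0 [-0.38  0.05  1.79 -0.    1.3  -0.38]
[0.54, -0.19, 0.27] 0.02 [-0.38  0.05  1.79 -0.    1.3  -0.4 ]
[0.54, -0.19, 0.27] 2.77 None
[0.54, -0.19, 0.27] 3.14 None
[0.54, 0.16, 0.42] -0.37 [ 0.24 -0.01  1.58  0.    1.57  0.61]
[0.54, 0.16, 0.42] 0 [ 0.24 -0.01  1.58 -0.    1.57  0.24]
[0.54, 0.16, 0.42] 0.02 [ 0.24 -0.01  1.58 -0.    1.57  0.22]
[0.54, 0.16, 0.42] 2.77 [ 0.24 -0.01  1.58  0.    1.57 -2.53]
[0.54, 0.16, 0.42] 3.14 None
[[-0.0, -0.286, 0.958, -0.146], [1.0, 0.0, 0.0, 0.0], [-0.0, 0.958, 0.286, -0.073], [0.0, 0.0, 0.0, 1.0]] [369.6808624    0.         319.71978892] [ 0.56687892 -0.12255379  0.44580154] [ 0.53974559 -0.19094746  0.2998086 ] 2.2333
```

View pics/w_torch.png

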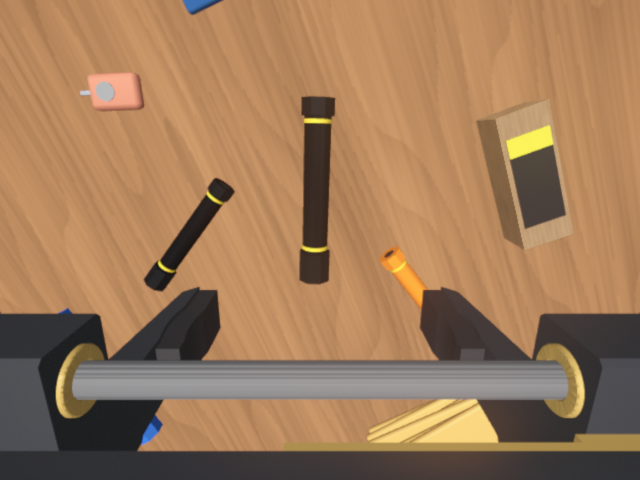

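The wrist view shows the torch with its tail at the top (318,97) and head at the bottom (314,283). It is well clear of the small black torch at (190,235). Next I'll look down on the jig.

```bash
python3 - <<'E'
from h import *
from cell import manip
c=dict(np.load("w_torch.npz"));im=c["image"]
m=np.zeros((480,640),np.uint8);m[85:290,290:345]=(im[85:290,290:345].max(2)<70)
m=cv2.morphologyEx(m,cv2.MORPH_CLOSE,np.ones((7,7),np.uint8))
v,u=np.where(m);P=pts(c)[v,u];k=(P[:,2]>.006)&(P[:,2]<.06);print("ztop",np.percentile(P[k][:,2],[50,98]))
# silhouette edges per row -> mid line, at axis height
rows=np.arange(130,240);mid=np.array([[u[v==r].min()/2+u[v==r].max()/2,r] for r in rows]);w=np.array([np.ptp(u[v==r])+1 for r in rows])
A=plane(c,mid,.018);l=cv2.fitLine(A[:,:2].astype(np.float32),cv2.DIST_HUBER,0,.01,.01).ravel();d=l[:2]*np.sign(l[1]);p0=l[2:]
wl=np.linalg.norm(plane(c,[[0,180]],.018)-plane(c,[[w.mean(),180]],.018));print("dia",wl,"dir angle",np.arctan2(d[1],d[0]))
# ends: tail end top edge (seen at top, z 36mm or desk), head
e=plane(c,[[318,v.min()],[314,v.max()]],.018)[:,:2];t=(e-p0)@d;print("rows",v.min(),v.max(),"ends",e,"len",t[0]-t[1])
# yellow bands
hsv=cv2.cvtColor(im,cv2.COLOR_BGR2HSV);y=np.zeros_like(m);y[85:290,290:345]=((hsv[...,1]>150)&(abs(hsv[...,0].astype(int)-28)<6)&(hsv[...,2]>150))[85:290,290:345]
k,lb,st,ce=cv2.connectedComponentsWithStats(y)
for j in range(1,k):
    if st[j,4]>20:q=plane(c,ce[j],.034)[0,:2];print("band",ce[j],"t",(q-p0)@d)
print("p0",p0,"mid by ends",p0+d*(t.mean()), "origin est", p0+d*(t.mean()+.001))
manip.move_pose([.545,.165,.43],down(.025));c=wcap("w_jig");print(manip.state()["clock"])
E
```

```text
ztop [0.03189292 0.0371137 ]
dia 0.027439030712622835 dir angle 1.1735176
rows 98 282 ends [[ 0.57782427 -0.08938846]
 [ 0.49507187 -0.28750932]] len 0.21470844359388339
band [316.48818898 120.18897638] t 0.07540826908229217
band [313.77227723 248.87128713] t -0.06753772625445745
p0 [ 0.5395803 -0.1803706] mid by ends [ 0.53622925 -0.18835708] origin est [ 0.53661616 -0.18743496]
3.6917
```

View pics/w_jig.png

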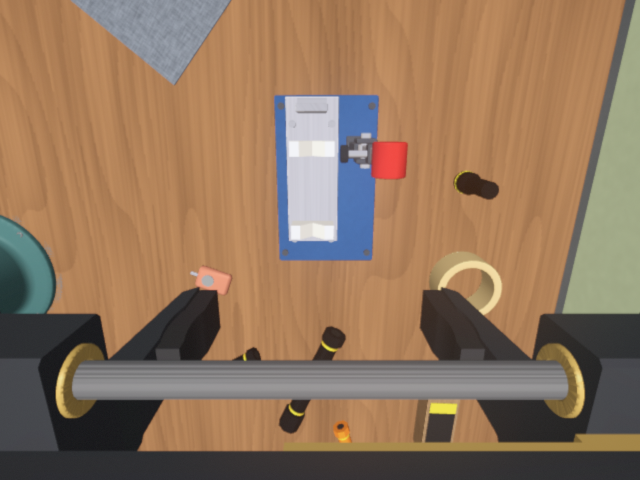

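The jig view shows the plate at (327,178) and the bed centred near column 313. The V-blocks are at rows 149 and 232, the stop is at (312,105), and the red knob is at (390,160). I'll measure the V line from the bed edges and V-blocks, and cross-check it with depth.

```bash
cat > j.py <<'E'
from h import *
c=dict(np.load("w_jig.npz"));im=c["image"];P=pts(c);hsv=cv2.cvtColor(im,cv2.COLOR_BGR2HSV)
# plate
b=np.zeros((480,640),np.uint8);s=np.s_[85:270,265:385];b[s]=((abs(hsv[...,0].astype(int)-112)<12)&(hsv[...,1]>150))[s]
hull=cv2.convexHull(np.argwhere(b)[:,::-1].astype(np.int32));q=cv2.approxPolyN(hull,4,ensure_convex=True).reshape(4,2);w=plane(c,q,.012)
print("plate",q.tolist(),w[:,:2].round(4).tolist(),np.linalg.norm(w-np.roll(w,-1,0),axis=1).round(3),w.mean(0).round(4))
# bed: light, unsaturated
g=np.zeros_like(b);s=np.s_[90:246,280:341];g[s]=((hsv[...,1]<60)&(hsv[...,2]>110))[s]
zb=np.median(P[165:220,300:325,2]);print("bed z",zb,"std",P[165:220,300:325,2].std())
L=[];Rr=[]
for r in range(165,220):
    u=np.where(g[r])[0];L.append([u.min()-.5,r]);Rr.append([u.max()+.5,r])
L=plane(c,L,zb);Rr=plane(c,Rr,zb);mid=((L+Rr)/2)[:,:2]
l=cv2.fitLine(mid.astype(np.float32),cv2.DIST_HUBER,0,.01,.01).ravel();d=l[:2]*np.sign(l[1]);p0=l[2:];n=np.array([d[1],-d[0]])
print("bed width",(Rr-L)[:,0].mean(),"mid p0",p0,"yaw",np.arctan2(-d[0],d[1]))
# depth in the bed frame
v,u=np.mgrid[88:250,275:345];Q=P[v,u].reshape(-1,3);x=(Q[:,:2]-p0)@n;y=(Q[:,:2]-p0)@d;z=Q[:,2]-zb
k=(abs(x)<.031)&(z>.015)&(z<.06)
h,e=np.histogram(y[k],np.arange(-.1,.16,.004))
print([(round(a,3),int(m)) for a,m in zip(e,h) if m])
for nm,a,bb in(("vfar",-.1,-.03),("vnear",.02,.085),("stop",.09,.16)):
    kk=k&(y>a)&(y<bb);
    if kk.sum(): print(nm,"x",x[kk].min(),x[kk].max(),"y",np.percentile(y[kk],[1,50,99]),"z",np.percentile(z[kk],[5,50,99]))
# V-block whites in image
wm=np.zeros_like(b);wm[s]=((hsv[...,2]>225)&(hsv[...,1]<40))[s]
k,lb,st,ce=cv2.connectedComponentsWithStats(wm)
for i in range(1,k):
    if st[i,4]>15: print("white",st[i].tolist(),"frame",[round(float((plane(c,ce[i],zb+.02)[0,:2]-p0)@t),4) for t in(n,d)])
red=((np.minimum(hsv[...,0],180-hsv[...,0].astype(int))<5)&(hsv[...,1]>200)&(np.arange(480)[:,None]<200));kk=P[red]
zz=kk[:,2]>.2;print("knob",np.median(kk[zz],0),kk[zz].min(0),kk[zz].max(0))
E
python3 j.py
```

```text
Traceback (most recent call last):
  File "j.py", line 5, in <module>
    hull=cv2.convexHull(np.argwhere(b)[:,::-1].astype(np.int32));q=cv2.approxPolyN(hull,4,ensure_convex=True).reshape(4,2);w=plane(c,q,.012)
                                                                   ~~~~~~~~~~~~~~~^^^^^^^^^^^^^^^^^^^^^^^^^^^
cv2.error: OpenCV(4.12.0) /io/opencv/modules/imgproc/src/approx.cpp:975: error: (-215:Assertion failed) depth == CV_32F || depth == CV_32S in function 'approxPolyN'
```

```bash
sed -i 's/^hull=.*$/print(b.sum(),hsv[200,355]);cs=max(cv2.findContours(b,0,2)[0],key=cv2.contourArea);q=cv2.boxPoints(cv2.minAreaRect(cs));w=plane(c,q,.012)/' j.py; python3 j.py
```

```text
0 [109 140 178]Traceback (most recent call last):
  File "j.py", line 5, in <module>
    print(b.sum(),hsv[200,355]);cs=max(cv2.findContours(b,0,2)[0],key=cv2.contourArea);q=cv2.boxPoints(cv2.minAreaRect(cs));w=plane(c,q,.012)
                                   ~~~^^^^^^^^^^^^^^^^^^^^^^^^^^^^^^^^^^^^^^^^^^^^^^^^
ValueError: max() iterable argument is empty
```

```bash
sed -i 's/hsv\[...,1\]>150))\[s\]/hsv[...,1]>90))[s]/' j.py; python3 j.py
```

```text
7269 [109 140 178]
plate [[275.0, 96.0], [377.0, 96.0], [377.0, 259.0], [275.0, 259.0]] [[0.4787, 0.2841], [0.6237, 0.2876], [0.6404, 0.0427], [0.476, 0.0387]] [0.145 0.246 0.164 0.245] [0.5547 0.1633 0.012 ]
bed z 0.04357207659920248 std 0.02864825818469898
bed width 0.0725580706879617 mid p0 [0.5346938  0.15506765] yaw 0.030023767
[(np.float64(-0.068), 1), (np.float64(-0.064), 104), (np.float64(-0.06), 109), (np.float64(-0.056), 107), (np.float64(-0.052), 110), (np.float64(-0.048), 122), (np.float64(-0.044), 63), (np.float64(0.048), 54), (np.float64(0.052), 131), (np.float64(0.056), 130), (np.float64(0.06), 135), (np.float64(0.064), 128), (np.float64(0.068), 86), (np.float64(0.104), 94), (np.float64(0.108), 95), (np.float64(0.112), 115), (np.float64(0.116), 12)]
vfar x -0.030268289610344886 0.029120996373903092 y [-0.06357985 -0.05252656 -0.04346562] z [0.01613698 0.02763942 0.03192781]
vnear x -0.029739024955268468 0.029906917071749074 y [0.05042566 0.0608318  0.07023637] z [0.01647713 0.02850266 0.03180607]
stop x -0.01959717388296517 0.01954102971353753 y [0.10608954 0.11112058 0.11610465] z [0.02575342 0.04173685 0.04417861]
white [288, 141, 47, 16, 697] frame [0.0002, 0.0603]
white [291, 223, 43, 17, 572] frame [-0.0004, -0.055]
  return _methods._mean(a, axis=axis, dtype=dtype,
  ret = um.true_divide(
Traceback (most recent call last):
  File "j.py", line 30, in <module>
    zz=kk[:,2]>.2;print("knob",np.median(kk[zz],0),kk[zz].min(0),kk[zz].max(0))
                                                   ~~~~~~~~~~^^^
ValueError: zero-size array to reduction operation minimum which has no identity
```

The jig measurements agree with each other:

| Feature | Measured | Expected |
|---|---|---|
| Bed width | 72.6 mm | 72 mm |
| V-blocks, along y | −53.5 and +60.3 mm | −56 and +58 mm |
| Stop face, along y | about +106 mm | +104 mm |

All three put the jig origin about 2.3 mm further along y, near (0.5346, 0.1574), with a yaw of about 0.027. The bedded axis comes out near z = 0.0776. I'll check how much room the wrist camera takes up beside the upright arm.

```bash
python3 -c "
import cv2;a=cv2.imread('pics/side0.png')[0:125,400:500];cv2.imwrite('pics/grip.png',cv2.resize(a,None,fx=4.5,fy=4.5,interpolation=2))"
```

```text
(no output)
```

View pics/grip.png

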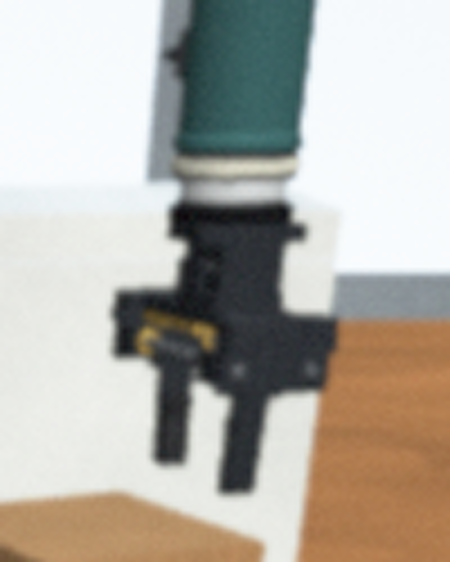

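The camera is a small stub close to the gripper body, so there is room. I'll grasp 18 mm towards the head so the body clears the clamp post, then lift.

```bash
cat >> h.py <<'E'
PHI=.027;J0=np.array([.5346,.1574]);JX=np.array([np.cos(PHI),np.sin(PHI)]);JY=np.array([-np.sin(PHI),np.cos(PHI)])
def jw(x,y,z): return np.r_[J0+JX*x+JY*y,z]
def toj(p): return np.array([(p[:2]-J0)@JX,(p[:2]-J0)@JY,p[2]])
def F(m,n=3):
    f=[]
    for _ in range(n): f.append(m.state()["contact_force"]);m.dwell(.02)
    f=np.mean(f,0);return np.array([f[:2]@JX,f[:2]@JY,f[2]])
E
python3 - <<'E'
from h import *
from cell import manip
ph=-.397;d=np.array([-np.sin(ph),np.cos(ph)]);o=np.array([.5368,-.1868]);g=o-.018*d
manip.move_pose([*g,.12],down(ph));print(F(manip))
manip.move_linear([*g,.004],rate=.1);manip.set_gripper(.0,force=35);s=manip.state();print(s["gripper_width"],s["tool_pos"],F(manip),s["clock"])
manip.move_linear([*g,.2],rate=.15);s=manip.state();print(s["gripper_width"],F(manip),s["moment"])
manip.move_pose(jw(-.01,-.018-.15,.2),down(PHI));print(manip.state()["clock"]);manip.dwell(.1);print("load",F(manip),manip.state()["moment"])
wcap("w_held")
from cell import cams
c=cams.capture("side");cv2.imwrite("pics/side1.png",c["image"])
E
```

```text
[ 0.18731591  0.00072882 -0.27889425]
0.029101050501385114 [ 0.52962113 -0.20332556  0.00396019] [-0.85982872 -0.11424638  1.00038465] 7.7333
0.029360605340147127 [ 0.34233406  0.27595048 -4.0664008 ] [-0.10521615 -0.04095181 -0.00995556]
10.0833
load [-0.1921671  -0.47243664 -3.218229  ] [-0.13061793 -0.13688009  0.05395836]
```

View pics/side1.png

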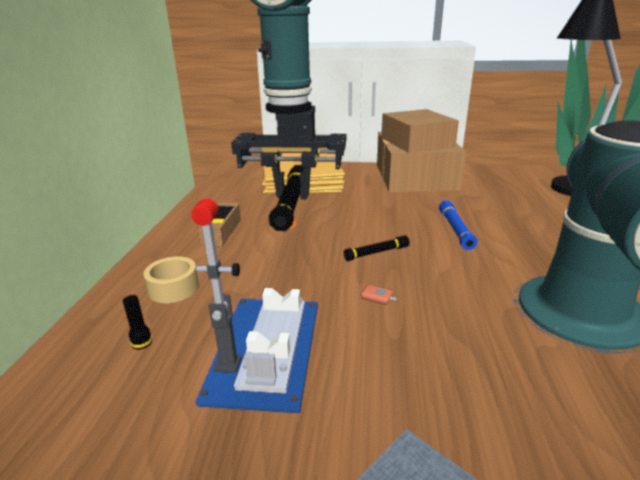

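The torch is held with its tail end towards the jig, at (283,215). I'll check its tilt, yaw and tail position in the hand from the wrist depth.

```bash
cat > t.py <<'E'
from h import *
import sys
c=dict(np.load(sys.argv[1]+".npz"));zl,zh=map(float,sys.argv[2:4]);P=pts(c);im=c["image"]
m=(P[...,2]>zl)&(P[...,2]<zh)&(np.arange(480)[:,None]<330)&(abs(np.arange(640)-320)<60)
Q=P[m];x=(Q[:,:2]-J0)@JX;y=(Q[:,:2]-J0)@JY;print(m.sum(),"y",y.min(),y.max(),"rows",np.where(m)[0].min(),np.where(m)[0].max())
e=np.arange(y.min(),y.max(),.012)
for a in e:
    k=(y>=a)&(y<a+.012)
    if k.sum()>20: print(round(a+.006,3),"xmid",round((np.percentile(x[k],2)+np.percentile(x[k],98))/2,4),"w",round(np.ptp(x[k]),4),"top z",round(np.percentile(Q[k,2],97),4))
E
python3 t.py w_held .14 .25
```

```text
30526 y -0.16960560535649258 -0.058893513224123506 rows 0 329
-0.164 xmid -0.0093 w 0.0498 top z 0.2309
-0.152 xmid -0.0094 w 0.0295 top z 0.2293
-0.14 xmid -0.0094 w 0.0296 top z 0.2292
-0.128 xmid -0.0094 w 0.0294 top z 0.2291
-0.116 xmid -0.0093 w 0.0297 top z 0.229
-0.104 xmid -0.0093 w 0.0296 top z 0.2288
-0.092 xmid -0.0092 w 0.0295 top z 0.2287
-0.08 xmid -0.0092 w 0.0297 top z 0.2286
-0.068 xmid -0.0091 w 0.036 top z 0.2308
-0.056 xmid -0.0091 w 0.0355 top z 0.2286
```

```bash
python3 - <<'E'
from h import *
c=dict(np.load("w_held.npz"));P=pts(c);m=(P[...,2]>.2)&(abs(np.arange(640)-320)<60)&(np.arange(480)[:,None]<330)
for r in range(0,50,3):
    k=m[r];u=np.where(k)[0];p=P[r,k];i=p[:,2].argmax();t=plane(c,[[u.mean(),r]],.2144+.015)[0]
    print(r,"w px",len(u),"y ridge",round((p[i,:2]-J0)@JY,4),"z",round(p[:,2].max(),4))
E
```

```text
0 w px 119 y ridge -0.0623 z 0.232
3 w px 119 y ridge -0.0631 z 0.2323
6 w px 119 y ridge -0.0962 z 0.3459
9 w px 119 y ridge -0.0962 z 0.3459
12 w px 119 y ridge -0.0644 z 0.2291
15 w px 119 y ridge -0.0962 z 0.3459
18 w px 119 y ridge -0.0962 z 0.3459
21 w px 117 y ridge -0.0665 z 0.2288
24 w px 113 y ridge -0.0962 z 0.3459
27 w px 111 y ridge -0.0682 z 0.2298
30 w px 107 y ridge -0.0689 z 0.2293
33 w px 94 y ridge -0.0962 z 0.3459
36 w px 96 y ridge -0.0704 z 0.2295
39 w px 97 y ridge -0.0962 z 0.3459
42 w px 96 y ridge -0.0962 z 0.3459
45 w px 97 y ridge -0.0962 z 0.3459
48 w px 96 y ridge -0.0962 z 0.3459
```

The torch is level to 0.01 rad and square in the hand. The cap starts 104 mm ahead of the hand, so the torch's origin is about 19 mm ahead of it. The cap must stay clear of the near V-block, which limits the torch to less than 18 mm short of the stop, so I'll bed it about 11 mm short.

```bash
python3 - <<'E'
from h import *
from cell import manip
X=-.0009;Y=-.030
manip.move_linear(jw(X,Y,.2),rate=.15);print("above",F(manip),manip.state()["clock"])
manip.move_linear(jw(X,Y,.11),rate=.1)
manip.move_linear(jw(X,Y,.0735),rate=.05);manip.dwell(.2)
b=F(manip,5);b0=manip.state()["moment"];print("base",b,toj(manip.state()["tool_pos"]),manip.state()["clock"]);z=.0735
while z>.050:
    z-=.0006;manip.move_linear(jw(X,Y,z),rate=.008);f=F(manip,2)-b
    if f[2]>.8: print(round(z,4),f.round(2))
    if f[2]>4.5 or np.linalg.norm(f)>9: break
manip.dwell(.3);s=manip.state();print("end",z,toj(s["tool_pos"]),(F(manip)-b).round(2),(s["moment"]-b0).round(3),s["clock"],s["gripper_width"])
np.save("base.npy",np.r_[b,z]);wcap("w_bed")
E
python3 t.py w_bed .085 .12
```

```text
above [-0.17570466 -0.35210783 -3.83091544] 11.4583
base [-0.21845153 -0.51932728 -3.63788972] [-0.00062807 -0.02996259  0.07386668] 13.675
0.0645 [0.52 0.71 0.88]
0.0633 [ 0.7  -0.44  1.13]
0.0627 [-0.79 -0.08  7.06]
end 0.06269999999999994 [-0.00066795 -0.02997052  0.06325262] [-2.38 -0.29  9.61] [-0.076  0.422 -0.094] 19.075 0.028850119549956504
26789 y -0.027832422713749753 0.080272856731152 rows 0 329
-0.022 xmid -0.0002 w 0.0438 top z 0.0947
-0.01 xmid -0.0004 w 0.0264 top z 0.093
0.002 xmid -0.0003 w 0.0262 top z 0.093
0.014 xmid -0.0003 w 0.0266 top z 0.0931
0.026 xmid -0.0002 w 0.0268 top z 0.093
0.038 xmid -0.0003 w 0.0265 top z 0.0931
0.05 xmid -0.0002 w 0.0265 top z 0.0931
0.062 xmid -0.0002 w 0.0275 top z 0.0932
0.074 xmid -0.0001 w 0.0349 top z 0.0957
```

The torch is bedded: axis at z = 0.078, level, and on the V line to 0.3 mm. The load is slightly high at 9.6 N, so I'll ease it off and then slide home, watching the force along y.

```bash
python3 - <<'E'
from h import *
from cell import manip
b=np.load("base.npy");z=b[3];b=b[:3];X=-.0009;Y=-.030
for i in range(6):
    f=F(manip,3)-b;print("ease",round(z,5),round(X,5),f.round(2))
    if 3<f[2]<5.5 and abs(f[0])<1.5: break
    z+=np.clip((f[2]-4.2)*.00006,-.0003,.0003);X+=np.clip(f[0]*.00015,-.0004,.0004);manip.move_linear(jw(X,Y,z),rate=.008)
manip.dwell(.25);d=None;hist=[]
while Y<-.010:
    Y+=.0006;manip.move_linear(jw(X,Y,z),rate=.01);f=F(manip,2)-b;hist.append(f[1])
    print(round(Y,4),f.round(2))
    if len(hist)>4:
        d=np.median(hist[2:-1] if len(hist)<9 else hist[-7:-1])
        if f[1]<d-3.5 or f[1]<-12: break
    if f[2]>9: z+=.0002
    elif f[2]<2: z-=.0002
manip.dwell(.3);s=manip.state();print(toj(s["tool_pos"]),(F(manip)-b).round(2),s["clock"],X,Y,z);np.save("home.npy",[X,Y,z])
E
```

```text
ease 0.0627 -0.0009 [-1.88 -0.6   9.69]
ease 0.063 -0.00118 [-0.15 -0.04  6.71]
ease 0.06315 -0.00121 [ 1.58 -0.28  6.6 ]
ease 0.06329 -0.00097 [1.94 0.04 5.07]
ease 0.06335 -0.00068 [2.04 0.48 5.33]
ease 0.06341 -0.00037 [0.39 1.03 6.  ]
-0.0294 [-0.94 -3.33  4.95]
-0.0288 [-1.05 -4.27  4.87]
-0.0282 [-1.13 -3.78  5.02]
-0.0276 [-2.   -3.42  4.7 ]
-0.027 [-2.32 -2.74  3.76]
-0.0264 [-2.99 -2.31  4.01]
-0.0258 [-3.7  -3.48  3.76]
-0.0252 [-3.56 -2.99  3.87]
-0.0246 [-3.55 -3.13  4.03]
-0.024 [-3.44 -2.49  4.33]
-0.0234 [-3.15 -2.93  4.03]
-0.0228 [-4.   -2.54  3.53]
-0.0222 [-3.45 -2.14  4.2 ]
-0.0216 [-3.66 -2.86  4.22]
-0.021 [-3.56 -3.25  4.07]
-0.0204 [-3.76 -2.89  4.08]
-0.0198 [-3.62 -2.91  3.81]
-0.0192 [-3.63 -5.34  4.67]
-0.0186 [-3.95 -7.69  4.73]
[-0.00043403 -0.01980816  0.06349616] [-3.57 -7.48  4.58] 26.9083 -0.0003114181346262583 -0.018600000000000002 0.06352240542690493
```

The stop was felt at hand y ≈ −19.5 mm, as predicted, with about 5 N on it. I'll relieve the side load, let go, lift clear, and check the torch and knob from above.

```bash
python3 - <<'E'
from h import *
from cell import manip
X,Y,z=np.load("home.npy");b=np.load("base.npy")[:3]
manip.move_linear(jw(X-.0005,Y,z),rate=.01);print((F(manip)-b).round(2))
manip.set_gripper(.06);manip.dwell(.1);print("open",F(manip).round(2))
X-=.0005;manip.move_linear(jw(X,Y,.12),rate=.1);manip.move_linear(jw(X,Y,.37),rate=.25)
wcap("w_home")
manip.move_pose(jw(.105,.058,.37),down(PHI+np.pi/2))
c=wcap("w_knob");print(manip.state()["clock"],manip.state()["joint_pos"][5])
P=pts(c);hsv=cv2.cvtColor(c["image"],cv2.COLOR_BGR2HSV)
red=(np.minimum(hsv[...,0],180-hsv[...,0].astype(int))<6)&(hsv[...,1]>120)&(P[...,2]>.24)
v,u=np.where(red);Q=P[red];q=np.c_[(Q[:,:2]-J0)@JX,(Q[:,:2]-J0)@JY,Q[:,2]]
print(len(q),u.min(),u.max(),v.min(),v.max())
if len(q): print("knob jig",np.percentile(q,[1,50,99],axis=0).round(4).tolist(),"top:",q[q[:,2]>np.percentile(q[:,2],99)-.002].mean(0))
E
python3 t.py w_home .085 .12; python3 -c "
import cv2,numpy as np;cv2.imwrite('pics/two.png',cv2.resize(np.hstack([cv2.imread('pics/w_home.png'),cv2.imread('pics/w_knob.png')]),(800,300)))"
```

```text
[-1.82 -7.65  3.35]
open [ 0.   -0.03 -0.04]
31.325 -1.3044636488934582
1802 299 343 167 208
knob jig [[0.0528, 0.0449, 0.2726], [0.0641, 0.0581, 0.284], [0.0787, 0.0714, 0.2871]] top: [0.06576197 0.05781463 0.29015391]
4886 y -0.10646800750087645 0.11333557089877874 rows 74 270
-0.1 xmid -0.0007 w 0.0345 top z 0.0968
-0.088 xmid -0.0012 w 0.0343 top z 0.0968
-0.076 xmid -0.0006 w 0.034 top z 0.0968
-0.064 xmid -0.0006 w 0.0312 top z 0.0958
-0.052 xmid -0.0011 w 0.0263 top z 0.0933
-0.04 xmid -0.0004 w 0.0262 top z 0.0934
-0.028 xmid -0.0007 w 0.0247 top z 0.0938
-0.016 xmid -0.001 w 0.0257 top z 0.0931
-0.004 xmid -0.0001 w 0.0255 top z 0.0934
0.008 xmid -0.0007 w 0.0264 top z 0.0933
0.02 xmid -0.0007 w 0.0262 top z 0.0935
0.032 xmid -0.0007 w 0.026 top z 0.0936
0.044 xmid 0.02 w 0.0675 top z 0.1089
0.056 xmid 0.0224 w 0.0742 top z 0.1047
0.068 xmid 0.0222 w 0.0731 top z 0.109
0.08 xmid -0.0003 w 0.0262 top z 0.0936
0.092 xmid -0.0003 w 0.0357 top z 0.0967
0.104 xmid -0.0001 w 0.0386 top z 0.0963
0.116 xmid -0.0014 w 0.0384 top z 0.0871
```

View pics/two.png

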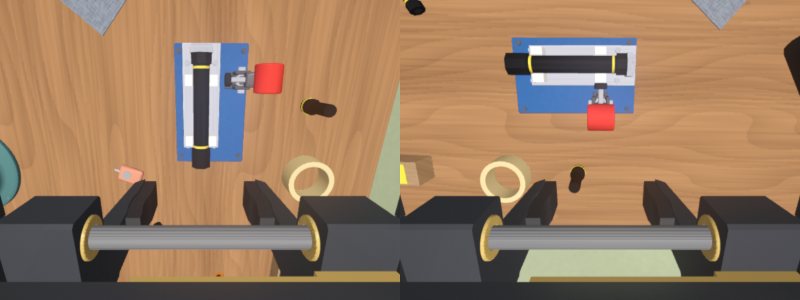

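The left view shows the torch bedded with its tail on the stop; the head end at −106.5 mm agrees with the given length. The right view shows the knob at (600,118), at jig (65.7, 58, 273) mm, so the arm is upright (q ≈ 1.57). Now I'll pinch lightly and swing it down to just above contact.

```bash
python3 - <<'E'
from h import *
from cell import manip
kn=lambda q,dz=-.019:jw(.065-.15*np.cos(q),.058,.122+.15*np.sin(q)+dz)
q0=1.57
manip.move_linear(kn(q0,.05),rate=.2);manip.move_linear(kn(q0),rate=.1);print("at knob",F(manip).round(2))
manip.set_gripper(0,force=9);print("w",manip.state()["gripper_width"],F(manip).round(2))
for q in np.linspace(q0,.24,12)[1:]:
    manip.move_linear(kn(q),rate=.09);s=manip.state();f=F(manip,1);print(round(q,2),f.round(1),round(s["gripper_width"],4))
    if np.linalg.norm(f)>20: print("STOP");break
manip.set_gripper(.05);print("open",F(manip).round(2));manip.move_linear(kn(q,.06),rate=.15)
manip.move_linear(kn(q,.06)+np.r_[.06*JX,0],rate=.15)
c=wcap("w_knob2");P=pts(c);hsv=cv2.cvtColor(c["image"],cv2.COLOR_BGR2HSV)
red=(np.minimum(hsv[...,0],180-hsv[...,0].astype(int))<6)&(hsv[...,1]>120)&(P[...,2]>.1)
Q=P[red];k=np.c_[(Q[:,:2]-J0)@JX,(Q[:,:2]-J0)@JY,Q[:,2]]
print(len(k),"knob",np.percentile(k,[1,50,99],axis=0).round(4).tolist() if len(k) else "",manip.state()["clock"])
E
```

```text
at knob [-0.31 -0.14 -0.12]
w 0.027694952614998596 [0.26 2.58 0.47]
1.45 [2.4 4.1 0.8] 0.028
1.33 [1.3 5.  1.5] 0.0277
1.21 [-0.1  5.7  2.6] 0.0278
1.09 [1.4 5.4 2.6] 0.0277
0.97 [1.1 5.9 1.9] 0.0276
0.84 [1.4 6.4 0.6] 0.0279
0.72 [ 2.1  7.  -0.1] 0.0282
0.6 [ 2.4  6.2 -2.2] 0.0279
0.48 [ 4.2  7.2 -4. ] 0.0277
0.36 [ 5.3  6.3 -5.4] 0.028
0.24 [ 6.5  7.8 -6.7] 0.0276
open [ 0.77 -0.38 -0.  ]
2888 knob [[-0.0932, 0.045, 0.164], [-0.081, 0.0583, 0.1752], [-0.0672, 0.072, 0.1781]] 39.1833
```

The arm is at q ≈ 0.27, just above contact. Now I'll press on the knob's top with closed fingers in small steps along the arc, logging the force.

```bash
python3 - <<'E'
from h import *
from cell import manip
kn=lambda q,dz=.014:jw(.065-.15*np.cos(q),.058,.122+.15*np.sin(q)+dz)
manip.set_gripper(0,force=10);manip.move_linear(kn(.28,.06),rate=.15);manip.dwell(.1)
b=F(manip,4);print("base",b.round(2));manip.move_linear(kn(.28,.022),rate=.06)
q=.31;log=[]
while q>-.2:
    q-=.0015/.15;manip.move_linear(kn(q),rate=.02)
    f1=manip.state()["contact_force"][2]-b[2];f2=(F(manip,1)-b);log.append((round(q,3),round(f1,1),*f2.round(1).tolist(),round(toj(manip.state()["tool_pos"])[2],4)));
    if max(f1,f2[2])>9.0: break
for l in log:print(*l)
print(manip.state()["clock"])
E
```

```text
base [ 0.22  0.44 -0.43]
0.3 0.6 0.4 -0.3 0.6 0.1803
0.29 -0.6 -0.0 -0.6 -0.6 0.1788
0.28 0.9 -0.3 -0.4 0.9 0.1775
0.27 3.9 -0.8 -1.0 3.9 0.1764
0.26 5.5 -1.4 -0.7 5.5 0.1749
0.25 4.3 -2.6 -0.1 4.3 0.1733
0.24 5.8 -3.0 -0.7 5.8 0.1717
0.23 5.6 -2.7 -0.7 5.6 0.1701
0.22 5.2 -3.5 0.7 5.2 0.1686
0.21 5.8 -3.3 -0.3 5.8 0.1671
0.2 5.8 -4.9 -0.3 5.8 0.1655
0.19 5.6 -4.5 -0.1 5.6 0.164
0.18 5.2 -3.6 -0.3 5.2 0.1625
0.17 4.6 -4.5 0.5 4.6 0.1611
0.16 4.8 -3.2 -0.0 4.8 0.1597
0.15 4.2 -3.5 0.1 4.2 0.1583
0.14 5.2 -3.2 -0.9 5.2 0.1569
0.13 3.9 -3.8 0.1 3.9 0.1554
0.12 4.7 -3.4 0.3 4.7 0.1539
0.11 3.7 -2.9 -0.4 3.7 0.1524
0.1 3.9 -4.2 0.4 3.9 0.1509
0.09 4.3 -4.5 -1.2 4.3 0.1494
0.08 4.0 -3.5 -0.2 4.0 0.1479
0.07 4.0 -3.5 0.6 4.0 0.1465
0.06 4.6 -5.3 -0.1 4.6 0.145
0.05 6.1 -4.9 -0.6 6.1 0.1436
0.04 6.8 -5.4 -0.5 6.8 0.1422
0.03 7.7 -5.5 -0.7 7.7 0.1408
0.02 8.6 -6.3 -0.5 8.6 0.1394
0.01 9.5 -6.3 -0.2 9.5 0.138
49.6583
```

The foot touched at q ≈ 0.06, and the knob force climbed from about 4.3 N to 9.5 N, which puts about 8 to 12 N on the torch. I'll lift off, check, and hand in if everything is in place.

```bash
python3 - <<'E'
from h import *
from cell import manip,cams
p=manip.state()["tool_pos"];manip.move_linear(p+[0,0,.03],rate=.05);manip.move_linear(p+[0,0,.235]-np.r_[.0*JX,0],rate=.25)
c=wcap("w_fin");P=pts(c);hsv=cv2.cvtColor(c["image"],cv2.COLOR_BGR2HSV)
red=(np.minimum(hsv[...,0],180-hsv[...,0].astype(int))<6)&(hsv[...,1]>120)&(P[...,2]>.1)
Q=P[red];print("knob",len(Q),np.percentile(Q[:,2],[50,95,99]) if len(Q) else "",F(manip).round(2))
manip.move_pose(jw(0,-.04,.38),down(PHI));wcap("w_home2");print(manip.state()["clock"])
S=cams.capture("scene");cv2.imwrite("pics/scene2.png",S["image"])
cv2.imwrite("pics/fin.png",cv2.resize(np.hstack([S["image"],cv2.imread("pics/w_home2.png")]),(800,300)))
E
python3 t.py w_home2 .085 .105
```

```text
knob 630 [0.13579934 0.13830129 0.13885308] [ 0.5  -0.11 -0.73]
52.7583
4341 y -0.10629360112010199 0.11376452912169756 rows 54 250
-0.1 xmid -0.0012 w 0.0349 top z 0.0968
-0.088 xmid -0.001 w 0.0346 top z 0.0966
-0.076 xmid -0.0005 w 0.0356 top z 0.0966
-0.064 xmid -0.0005 w 0.0291 top z 0.0939
-0.052 xmid -0.0006 w 0.0254 top z 0.0935
-0.04 xmid -0.0005 w 0.0264 top z 0.0933
-0.028 xmid -0.0005 w 0.025 top z 0.0936
-0.016 xmid -0.0005 w 0.0259 top z 0.0934
-0.004 xmid -0.0005 w 0.0269 top z 0.0932
0.008 xmid -0.0004 w 0.0268 top z 0.0934
0.02 xmid -0.0 w 0.0254 top z 0.0934
0.032 xmid -0.0 w 0.0264 top z 0.0936
0.044 xmid -0.0 w 0.067 top z 0.0936
0.068 xmid 0.0202 w 0.0668 top z 0.0994
0.08 xmid 0.0005 w 0.0297 top z 0.0939
0.092 xmid 0.0004 w 0.0351 top z 0.0969
0.104 xmid -0.0005 w 0.0391 top z 0.0969
0.116 xmid -0.0001 w 0.0389 top z 0.0872
```

View pics/fin.png

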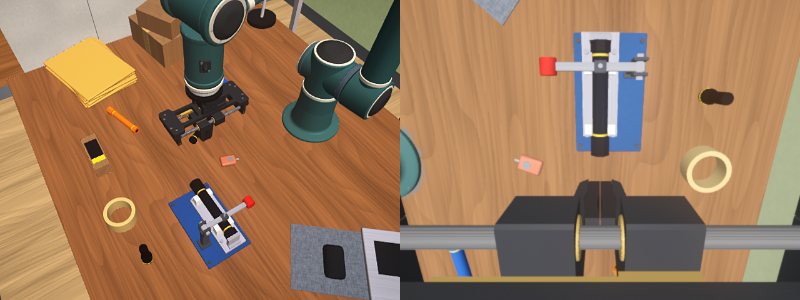

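The arm has stayed down across the torch; the knob top is at z = 0.138, unchanged after lift-off. The torch is still bedded on the stop, the bystanders look undisturbed and the robot is clear, so I'm handing in.

```bash
python3 -c "
from cell import order,manip
print(order.close_job(),manip.state()['clock'])"
```

```text
the job is handed in; nothing more can be done
the job is handed in; nothing more can be done
```

The big black torch is bedded in both V-blocks with its tail on the end stop. The clamp arm is down on it, and the job is handed in at about 53 s of the 72 s allowed. No verdict was reported.

- **Bedding:** I lowered the torch in hand until I felt contact, about 11 mm short of the stop. The load peaked at about 9.7 N, above the 4 to 6 N aim but well under 40 N, and I eased it to about 6 N before sliding.
- **Sliding home:** Drag along the Vs was about 3 N, and I stopped when the force rose about 5 N more at the stop. A side load of up to 4 N built up during the slide; I eased it to 1.8 N before letting go.
- **Clamping:** I swung the arm down with a light pinch on the knob, then pressed it to 9.5 N. The foot touched at q of about 0.06. The force on the torch works out at about 12 N from the knob reading and about 8 N from the arm's travel. Both are inside 4 to 20 N, but I could not measure it directly.

**Last checks:**
- The torch axis was within about 1 mm of the V line, level, and at a height of about 78 mm.
- The head end was at −106.3 mm, where −106 mm is expected with the tail on the stop.
- The knob stayed where I left it and the robot was clear of everything.
- The bystanders looked undisturbed in the final pictures, though I did not measure their positions.

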